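Set the dose of a bench grease pump and give a hub three strokes

TASK

Set the dose of the bench grease pump: turn the three-pinned wheel a little at a time until the needle on the scale points right at the tip of the pointed rider (not the plain block beside it). Then give the hub its grease with at least three full strokes of the sprung hand lever, right down and all the way back up each time, leaving the needle on its mark. Leave the things standing around the pump where they are.

Things in the scene. Friction and masses are not known exactly. Their poses are not given: they have to be found in the camera images.
- pump: Bench grease pump, fixed; origin on the counter, z up. In its frame (mm; yaw varies 0.3 rad): base plate x -100..130, y -130..200, 12 thick; grey metering head x -70..30, y 35..165, top z 92; scale shelf x 30..125, same y, top z 78, white scale; column 50 x 50 about (0, -20), top z 172; nozzle (to z 146) and trailer hub of radius 46 about (80, -50), to z 105; reservoir: see reservoir_top.
- wheel_axis (a point): On the pump's metering head: centre of the top face of the steel adjusting wheel, a disc of radius 46 mm lying flat (top face at z = 107 mm), that turns about the vertical.
- wheel (a joint): Angle of the adjusting wheel, rad, counter-clockwise from above positive, range -3.7..3.7; it stays where it is left (about 2 N at a pin moves it). One rad counter-clockwise moves the needle 12 mm to the pump's +y, clockwise to -y.
- pin0 (a point): Centre of the top of the first of three equal upright steel pins on the wheel, 120 degrees apart, 38 mm from the wheel's axis; each is 12 mm in diameter and stands 33 mm above the disc (tops at z = 140 mm). They can be pushed sideways with a closed gripper between the pins.
- pin1 (a point): The same for the second pin (counter-clockwise from pin0).
- pin2 (a point): The same for the third pin.
- needle_tip (a point): Tip of the dark steel needle, a pointed blade 6 mm wide lying over the scale at z = 85 mm and pointing along the pump's +x; it slides along the pump's y, driven by the wheel.
- pointed_rider: Aluminium rider on the scale rail shaped like a bullet: 36 mm long, 20 mm in diameter, lying level with its sharp conical tip (22 mm long) towards the needle, fixed. Origin 9 mm below its tip; its axis runs from the tip along +x of its frame (axes parallel to the pump's). The needle is on the mark when its tip has y = 0 in this frame. It may sit on either side of the scale.
- square_rider: The other aluminium rider on the same rail, a plain block 22 x 22 x 18 mm: not the mark; fixed. Its origin is at the same x and z of the pump's frame as the pointed rider's; the block is centred 25 mm along +x from it.
- lever (a joint): Angle of the hand lever, rad: 0 = up (sprung), 0.75 = right down at its stop; about 5 N at the grip starts it and 11 N holds it down. It springs back up by itself when let go.
- lever_pivot (a point): Hinge of the hand lever on the column, at z = 165 mm; the hinge axis is the pump's x. At 0 the lever points to the pump's -y and 0.6 rad above level; pressed down it ends 0.15 rad below level.
- lever_grip (a point): Point on the lever's axis, 160 mm from the pivot, in the black round rubber grip (24 mm in diameter, from 103 to 192 mm along the lever). Up it is at z = 255 mm, down at z = 141 mm.
- reservoir_top (a point): Centre of the top of the steel grease reservoir of the pump, a fixed upright cylinder of radius 47 mm, top at z = 200 mm.
- cartridge: Bystander: upright cardboard grease cartridge, 55 mm in diameter, 235 mm tall, loose, about 0.5 kg; origin at the centre of its underside.
- hitch_ball: Bystander: steel weld-on hitch ball with a round foot 64 mm in diameter, 80 mm tall, loose, about 0.8 kg; origin at the centre of its underside.
- pin_jar: Bystander: clear jar, 66 mm in diameter, 100 mm tall, loose, about 0.4 kg; origin at the centre of its underside.
- tub: Bystander: square white plastic tub with a red lid, 72 x 72 mm, 84 mm tall, loose, about 0.5 kg; origin at the centre of its underside.

How it is judged:
By the outcome, as a careful person would: the job done as asked, in the order asked, and still so for the second after the job is handed in, with the robot touching nothing.
It also fails if it takes over 72 s, if anything falls off the work surface, if the arm or the gripper's body presses on something with over 40 N, if the wrist force passes 120 N, or if a joint passes its speed limit or range.

ROBOT

A 6-joint arm with a two-finger parallel gripper is mounted at the origin on the work surface. World frame = base frame: x ahead of the robot, y to its left, z up, the work surface at z = 0. Lengths are in mm, angles in rad, forces in N, time in s.
With the tool pointing down it reaches from about 275 to 1000 mm from the base axis. Payload 8.4 kg.
Tool frame: the origin (TCP) lies at the very end of the fingers, on their centre line; the grasp point (between the pads) lies 19 mm behind it; z points along the fingers, y is the direction in which the jaws open and shut (so a half turn about z gives the same grasp; the last joint's range is limited). The gripper opens to 85 mm and grips with 20 to 120 N. Pads are 22 mm wide; open, the fingers measure 114 mm over their backs; the gripper's body (76 mm by 85 mm) begins 54 mm behind the grasp point. The pads swing forward as they close: fully open they stand 13 mm farther back than shut.
Start: joints at [1.268, 0.353, 1.633, -0, 1.155, -0.002], TCP at [185.176, 596.94, 231.281] pointing down, gripper open.
Joint ranges: [-2.63, 2.63], [-0.92, 2.1], [0.06, 2.66], [-1.3, 4.44], [0, 2.69], [-3.02, 3.02]. Speed limits (rad/s): [2.22, 2.22, 2.79, 3.14, 3.14, 3.14].

INTERFACE

Orientations are given as [roll, pitch, yaw] about the fixed x, y, z axes, in that order (R = Rz(yaw) Ry(pitch) Rx(roll)).
In Python, from rig import sense, grab_frame, get_calibration, sign_off, boxes_of, trace gives the robot as it stands.
- The arm moves only by the tool servo_tool, never from a script. Its argument "rows" is a list of rows, each a list of 3 entries, a list of its own where there are three numbers: the finger opening in mm, from 0 to 85.4, then the shift along the tool's x, y, z in mm, then the turn, a rotation vector about the tool's x, y, z in degrees. A call has 1 to 8 rows; each row shifts and turns the commanded pose from where the row before left it, along the tool's axes as they then stand; what a row does not reach is not made up. A row lasts 1/8 s, in which the tool goes at most 62.5 mm and 10.7 degrees, less where a joint would pass 70% of its speed; a pose out of reach is approached as far as the arm can. A call is refused whole if a number of a shift passes 62.5 or a number of a turn 10.7, either way. A call with a gripper value outside its range is refused whole. The fingers move at their own pace and stop on an object; "force" is the grip in N (left out, the last holds). Time passes only in rows, so rows that do not move let the fingers close. It gives the time, the measured TCP pose, the force and the opening at its end, in the units of the state.
- sense(): the state, without advancing time (a new reading comes with each control period).
- grab_frame(name): name is "scene" or "top" or "wrist"; returns the picture (400x640x3 uint8, blue, green, red); there is no depth.
- get_calibration(name): a dict with "intrinsics" (3x3 intrinsics, pixels), "world_to_cam" (4x4, takes a point from world to camera coordinates). Camera axes: x right, y down, z forward; pixel columns grow to the right and rows downward; lengths in mm; the calibration is good to about 2 mm. A picture is of the moment at which its call begins: read the wrist's pose just before it. get_calibration takes no time and is no camera call; for the wrist camera it gives the pose at the moment of the call.
- sign_off(): hands the job in, once; it reports no verdict.
Trained networks look in the newest picture that a camera, given by its name, has taken for a name from the list of things; names that differ only in an ending like _2 or _b are one class to them, and where a whole thing is asked for, a point or a joint stands for the part that bears it (a point fixed in the world has none). Each returns a list of dicts, best first, with "conf" (0 to 1); they miss things now and then, are a little off and sometimes report something else, mostly with a low value. They report only what shows in the picture. A call takes as long as a camera call.
- boxes_of(camera, thing): "centre" ([x, y, z] in mm, in the coordinates of the camera as it stood for that picture, good to about 4 mm: the middle of the surface that is visible of it).
- trace(camera, thing): "mask" (400x640 bool, what is visible of it).
The state is a dict: "clock": time; "qpos": joint angles; "qvel": joint speeds; "joint_efforts": joint torques, N m; "eef_pos": TCP position; "tcp_rot": TCP orientation; "contact_force": force on the tool from outside, world axes, zero at the start; "wrist_torque": the same for the moment, N m; "opening": opening from 0.0 (shut) to 1.0 (fully open).
Only numpy, scipy, OpenCV 4.12 (cv2) and the standard library are available. Lean on these libraries where they do the work, as an engineer would, in place of code of your own. Each camera call takes 0.05 s, during which the arm holds its last target. There are 200 camera calls.

## Working session

There is one attempt and no reset: what is moved stays moved. The work goes in short steps, Python scripts to look and compute and a tool call to move; the robot and the scene stay as the last step left them, time stands still between calls to the robot, and variables do not carry over. Pictures are saved under pics/ and viewed, about 8 in all and at most 12, crops included, and the job is handed in when it is done.

Besides the shell and the picture viewer there is one more tool, called in YAML: its name, and indented under it one key for each argument. servo_tool: Moves the arm, as the interface text tells. Its arguments: {"type":"object","properties":{"rows":{"type":"array","items":{"type":"array"}},"force":{"type":"number"}},"required":["rows"]}

```bash
mkdir -p pics; ls; cat > h.py <<'E'
import numpy as np, cv2
from rig import *
def w(cam,p):
    T=np.linalg.inv(get_calibration(cam)['world_to_cam']); return (T@np.r_[p,1])[:3]
def px(cam,p):
    c=get_calibration(cam); q=np.array(c['world_to_cam'])@np.r_[p,1]; u=np.array(c['intrinsics'])@q[:3]; return u[:2]/u[2]
def ray(cam,u,z):
    "world point at height z on pixel u"
    c=get_calibration(cam); T=np.linalg.inv(c['world_to_cam']); d=T[:3,:3]@np.linalg.inv(c['intrinsics'])@np.r_[u,1]; o=T[:3,3]
    return o+d*(z-o[2])/d[2]
E
python3 - <<'E'
from h import *
s=sense(); print(s)
for c in ['scene','top']:
    cv2.imwrite(f'pics/{c}0.png',grab_frame(c))
    for t in ['pump','wheel_axis','pin0','pin1','pin2','needle_tip','pointed_rider','square_rider','lever_pivot','lever_grip','reservoir_top','cartridge','hitch_ball','pin_jar','tub']:
        for b in boxes_of(c,t)[:3]: print(c,t,round(b['conf'],2),np.round(w(c,b['centre'])),np.round(px(c,w(c,b['centre']))))
E
```

```text
pics
{'clock': 0.0, 'qpos': array([ 1.26763328e+00,  3.53672766e-01,  1.63411824e+00,  2.52815773e-05,
        1.15518766e+00, -2.41695100e-03]), 'qvel': array([ 0.00072926, -0.0010501 ,  0.00089254,  0.00068339, -0.00031176,
        0.00089409]), 'joint_efforts': array([ 1.03772327e-03, -6.05246401e+01, -3.42071199e+01,  2.70785731e-04,
        9.31826478e-03, -3.99893690e-05]), 'eef_pos': array([185.00957593, 596.50368675, 230.55310309]), 'tcp_rot': array([-3.14020671e+00, -2.64650367e-05,  2.84083632e+00]), 'contact_force': array([-0.07779136, -0.81623698, -0.53806406]), 'wrist_torque': array([0.02455013, 0.00712446, 0.02555017]), 'opening': 0.9977042710420344}
scene pump 0.97 [587.  77.  79.] [305. 244.]
scene pump 0.35 [671. 156.  94.] [287. 292.]
scene wheel_axis 0.98 [586.  79.  85.] [306. 244.]
scene pin0 0.71 [552. 137. 104.] [334. 254.]
scene pin1 0.71 [552. 137. 104.] [334. 254.]
scene pin2 0.71 [552. 137. 104.] [334. 254.]
scene needle_tip 0.67 [610. 128.  88.] [307. 267.]
scene needle_tip 0.59 [673. 155.  95.] [286. 291.]
scene square_rider 0.71 [ 560. -102.  243.] [271.
[... 913 characters left out ...]
245.]
top pointed_rider 0.4 [666. 149.  99.] [274. 150.]
top square_rider 0.49 [671.  99.  98.] [294. 148.]
top square_rider 0.44 [568.  59.  82.] [310. 191.]
top lever_pivot 0.77 [561.  60.  79.] [310. 194.]
top lever_pivot 0.59 [543. 133. 110.] [279. 200.]
top lever_pivot 0.31 [546. 271. 237.] [209. 194.]
top reservoir_top 0.61 [563.  55.  80.] [312. 193.]
top reservoir_top 0.41 [ 555. -113.  244.] [391. 194.]
top cartridge 0.91 [545. 269. 235.] [210. 194.]
top hitch_ball 0.91 [ 671. -154.   67.] [395. 153.]
top hitch_ball 0.63 [543. 135. 107.] [278. 200.]
top pin_jar 0.68 [396. 136.  99.] [276. 261.]
top pin_jar 0.46 [608. 127.  89.] [282. 174.]
top tub 0.8 [ 432. -169.   82.] [401. 248.]
```

```bash
python3 - <<'E'
import cv2
cv2.imwrite('pics/s1.png',cv2.resize(cv2.imread('pics/scene0.png')[90:350,170:450],None,fx=2.3,fy=2.3,interpolation=3))
cv2.imwrite('pics/t1.png',cv2.resize(cv2.imread('pics/top0.png')[120:280,190:430],None,fx=3.3,fy=3.3,interpolation=3))
E
```

```text
(no output)
```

View pics/s1.png

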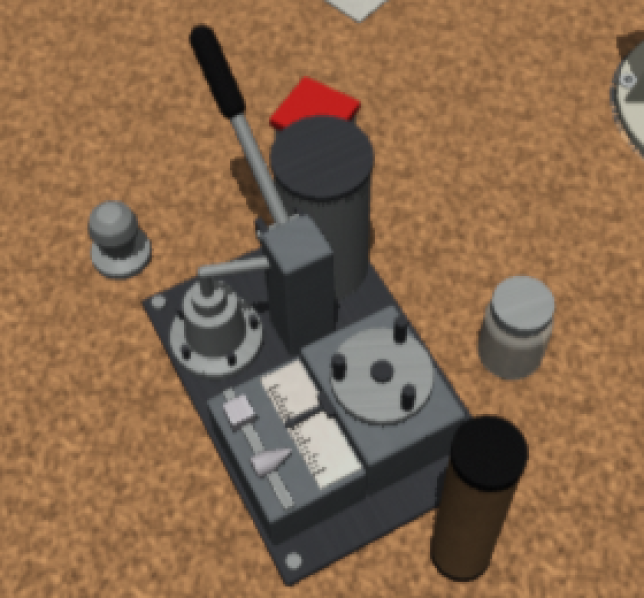

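View pics/t1.png

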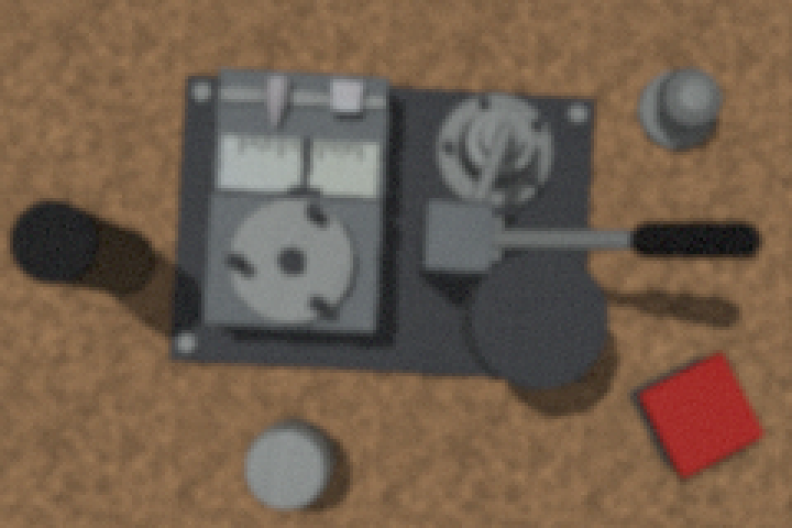

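Both views show the wheel at top-crop (291,262), the pointed rider's tip at about (275,130), the block at (347,95), and the needle between the white scale halves at about (303,190). The lever points right (−y), with the grip at (635–758,240). Next I'll fit the pump pose from corners and get the wrist-camera geometry.

```bash
cat > fit.py <<'E'
from h import *
from scipy.optimize import least_squares
def tow(q,p): 
    x,y,a=q; c,s=np.cos(a),np.sin(a); return np.array([x+c*p[0]-s*p[1],y+s*p[0]+c*p[1],p[2]])
T=[((188,77),(130,200,12)),((595,98),(130,-130,12)),((172,362),(-100,200,12)),((220,70),(125,165,78)),((388,80),(125,35,78)),((205,322),(-70,165,92)),((375,333),(-70,35,92)),((428,200),(25,5,172))]
S=[((143,302),(130,-130,12)),((290,584),(130,200,12)),((270,522),(125,165,78)),((208,402),(125,35,78)),((468,412),(-70,165,92))]
def res(q):
    r=[px('top',tow(q,p))-(np.array(u)/3.3+[190,120]) for u,p in T]+[px('scene',tow(q,p))-(np.array(u)/2.3+[170,90]) for u,p in S]
    return np.ravel(r)
E
python3 - <<'E'
from fit import *
r=least_squares(res,[560,30,-.05],loss='soft_l1'); q=r.x; print(q, np.round(res(q).reshape(-1,2),1).tolist())
top=lambda u,z: ray('top',np.array(u)/3.3+[190,120],z); sc=lambda u,z: ray('scene',np.array(u)/2.3+[170,90],z)
def inv(p):
    c,s=np.cos(q[2]),np.sin(q[2]); d=p[:2]-q[:2]; return np.round([c*d[0]+s*d[1],-s*d[0]+c*d[1]],1)
for n,t,s,z in [('wheel',(291,262),(382,371),107),('p0',(317,212),(401,324),140),('p1',(236,260),(338,357),140),('p2',(320,308),(408,390),140),('needle',(303,190),None,85),('rider',(275,130),(290,452),85),('res',(538,318),(322,158),200)]:
    print(n,inv(top(t,z)), top(t,z).round(), inv(sc(s,z)) if s else '')
s=sense(); from scipy.spatial.transform import Rotation as R
Tt=np.eye(4);Tt[:3,:3]=R.from_euler('xyz',s['tcp_rot']).as_matrix();Tt[:3,3]=s['eef_pos']
c=get_calibration('wrist'); print(s['clock'],(np.linalg.inv(Tt)@np.linalg.inv(c['world_to_cam'])).round(3),c['intrinsics']); print(Tt.round(3))
for n in [(0,-20,165),(0,-20-160*np.cos(.6),255),(0,-20-160*np.cos(.15),141)]: print(tow(q,n).round(1), px('top',tow(q,n)))
E
```

```text
[ 5.61852693e+02  3.43742875e+01 -2.65429781e-02] [[-1.2, -0.8], [-0.0, -0.6], [-1.3, 0.0], [-0.7, -0.7], [0.5, -1.0], [-1.3, 1.0], [0.4, 0.3], [-0.8, -0.6], [-0.8, -2.0], [-0.3, -0.6], [1.0, -0.6], [-0.4, -2.2], [0.9, -0.3]]
wheel [-20.5  99.9] [544. 135. 107.] [-17.9 100.3]
p0 [14.3 80.9] [578. 115. 140.] [-46.   82.7]
p1 [-22.7 136.4] [543. 171. 140.] [17.5 84.5]
p2 [-53.8  75.2] [510. 111. 140.] [-19.1 139.9]
needle [34.9 95.4] [599. 129.  85.] 
rider [ 78.9 118.7] [644. 151.  85.] [ 84.7 120.3]
res [-54.4 -73.9] [505. -38. 200.] [-50.9 -69.3]
1.6 [[ 1.00000e-03 -9.45000e-01 -3.28000e-01  8.59000e+01]
 [ 1.00000e+00  0.00000e+00  1.00000e-03 -2.21000e-01]
 [-1.00000e-03 -3.28000e-01  9.45000e-01 -1.43168e+02]
 [ 0.00000e+00  0.00000e+00  0.00000e+00  1.00000e+00]] [[305.55032424   0.         320.93159758]
 [  0.         305.55032424 195.33403242]
 [  0.           0.           1.        ]]
[[-9.55000e-01  2.96000e-01 -0.00000e+00  1.85158e+02]
 [ 2.96000e-01  9.55000e-01 -0.00000e+00  5.96923e+02]
 [ 0.00000e+00 -0.00000e+00 -1.00000e+00  2.31261e+02]
 [ 0.00000e+00  0.00000e+00  0.00000e+00  1.00000e+00]]
[561.3  14.4 165. ] [329.181907   191.71722554]
[ 557.8 -117.6  255. ] [393.92734189 191.85916649]
[ 557.1 -143.8  141. ] [395.76233894 195.79483202]
```

```bash
cat > plan.py <<'E'
from fit import tow
from h import *
Q=np.array([561.85,34.4,-.0265])
def P(x,y,z,a=0): return np.r_[tow(Q,(x,y,z)),Q[2]+a]
def inv(p):
    c,s=np.cos(Q[2]),np.sin(Q[2]); d=np.array(p)[:2]-Q[:2]; return np.round([c*d[0]+s*d[1],-s*d[0]+c*d[1]],1)
def rows(cur,targets,op=0,step=45,ang=10.4):
    "tool-down poses (x,y,z,yaw) -> rows"
    out=[]; cur=np.array(cur,float)
    for t in targets:
        d=t-cur; n=max(1,int(np.ceil(max(np.linalg.norm(d[:3])/step,abs(np.degrees(d[3]))/ang))))
        base=cur.copy()
        for i in range(n):
            e=base+d*(i+1)/n-cur; c,s=np.cos(cur[3]),np.sin(cur[3])
            sh=np.round([c*e[0]+s*e[1],s*e[0]-c*e[1],-e[2]],1); tz=round(-np.degrees(e[3]),2)
            out.append([op,sh.tolist(),[0,0,tz]])
            cur=cur+np.r_[c*sh[0]+s*sh[1],s*sh[0]-c*sh[1],-sh[2],np.radians(-tz)]
    for i in range(0,len(out),8): print(str(out[i:i+8]).replace(' ',''))
    return cur
def now():
    s=sense(); return np.r_[s['eef_pos'],s['tcp_rot'][2]]
E
python3 - <<'E'
from plan import *
print(rows([185.2,596.9,231.3,2.8408],[P(-57,108,200)]))
E
```

```text
[[0,[-27.6,-21.1,2.0],[0,0,np.float64(10.27)]],[0,[-31.0,-15.8,1.9],[0,0,np.float64(10.27)]],[0,[-33.3,-10.0,2.0],[0,0,np.float64(10.26)]],[0,[-34.5,-4.0,1.9],[0,0,np.float64(10.27)]],[0,[-34.7,2.3,2.0],[0,0,np.float64(10.27)]],[0,[-33.7,8.4,1.9],[0,0,np.float64(10.27)]],[0,[-31.7,14.3,2.0],[0,0,np.float64(10.26)]],[0,[-28.6,19.7,1.9],[0,0,np.float64(10.27)]]]
[[0,[-24.6,24.5,2.0],[0,0,np.float64(10.27)]],[0,[-19.9,28.5,2.0],[0,0,np.float64(10.27)]],[0,[-14.5,31.6,1.9],[0,0,np.float64(10.27)]],[0,[-8.6,33.7,2.0],[0,0,np.float64(10.26)]],[0,[-2.5,34.7,1.9],[0,0,np.float64(10.27)]],[0,[3.7,34.5,2.0],[0,0,np.float64(10.27)]],[0,[9.9,33.4,1.9],[0,0,np.float64(10.27)]],[0,[15.6,31.0,2.0],[0,0,np.float64(10.26)]]]
[ 5.07748418e+02  1.43896286e+02  2.00000000e+02 -2.64268952e-02]
```

servo_tool:
  rows:
    - [0, [-27.6, -21.1, 2.0], [0, 0, 10.27]]
    - [0, [-31.0, -15.8, 1.9], [0, 0, 10.27]]
    - [0, [-33.3, -10.0, 2.0], [0, 0, 10.27]]
    - [0, [-34.5, -4.0, 1.9], [0, 0, 10.27]]
    - [0, [-34.7, 2.3, 2.0], [0, 0, 10.27]]
    - [0, [-33.7, 8.4, 1.9], [0, 0, 10.27]]
    - [0, [-31.7, 14.3, 2.0], [0, 0, 10.27]]
    - [0, [-28.6, 19.7, 1.9], [0, 0, 10.27]]

```text
clock: 2.6
eef_pos: [347.0, 369.5, 215.8]
tcp_rot: [3.141, -0.0, 1.401]
contact_force: [-0.0, 0.9, 0.8]
opening: -0.002
```

servo_tool:
  rows:
    - [0, [-24.6, 24.5, 2.0], [0, 0, 10.27]]
    - [0, [-19.9, 28.5, 2.0], [0, 0, 10.27]]
    - [0, [-14.5, 31.6, 1.9], [0, 0, 10.27]]
    - [0, [-8.6, 33.7, 2.0], [0, 0, 10.27]]
    - [0, [-2.5, 34.7, 1.9], [0, 0, 10.27]]
    - [0, [3.7, 34.5, 2.0], [0, 0, 10.27]]
    - [0, [9.9, 33.4, 1.9], [0, 0, 10.27]]
    - [0, [15.6, 31.0, 2.0], [0, 0, 10.27]]

```text
clock: 3.6
eef_pos: [508.3, 142.9, 200.1]
tcp_rot: [-3.141, -0.0, -0.033]
contact_force: [1.0, 0.3, -0.3]
opening: 0.003
```

servo_tool:
  rows:
    - [0, [0, 0, 0], [0, 0, 0]]
    - [0, [0, 0, 0], [0, 0, 0]]

```text
clock: 3.85
eef_pos: [507.3, 144.0, 199.9]
tcp_rot: [-3.141, 0.0, -0.026]
contact_force: [0.5, -0.7, 0.5]
opening: 0.002
```

```bash
python3 - <<'E'
from plan import *
im=grab_frame('wrist'); cv2.imwrite('pics/w1.png',im); print(now(),sense()['clock'])
c=get_calibration('wrist'); np.savez('pics/w1.npz',**c)
for t in ['needle_tip','pointed_rider','square_rider','pin0','wheel_axis']:
    for b in boxes_of('wrist',t)[:3]: p=w('wrist',b['centre']); print(t,round(b['conf'],2),p.round(1),inv(p),px('wrist',p).round())
for n in [(130,200,12),(125,165,78),(125,35,78),(30,165,78),(-20,100,107)]: print(n,px('wrist',tow(Q,n)).round(1))
E
```

```text
[ 5.07156137e+02  1.44340518e+02  2.00000288e+02 -2.52125127e-02] 3.9
needle_tip 0.68 [607.6 129.4  83.5] [43.2 96.2] [337.  66.]
pointed_rider 0.56 [644.6 150.9  92.3] [ 79.7 118.6] [308.  10.]
pin0 0.94 [549.3 136.  110. ] [-15.3 101.2] [331. 146.]
pin0 0.44 [567.   39.5 106.9] [5.  5.3] [459. 119.]
wheel_axis 0.68 [569.4  41.1 105.8] [7.3 6.9] [456. 116.]
(130, 200, 12) [221.4 -31.6]
(125, 165, 78) [242.6 -57.6]
(125, 35, 78) [424.8 -57.4]
(30, 165, 78) [252.2  84. ]
(-20, 100, 107) [332.3 151.8]
```

View pics/w1.png

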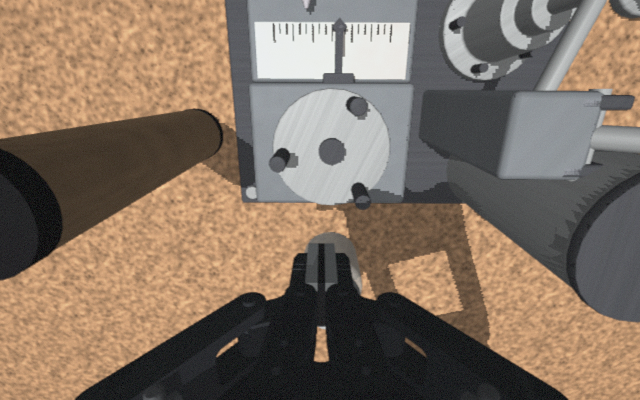

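Wrist view: needle tip at (340,18), rider tip at about (309,11), wheel centre (331,152), pins around (357,102), (280,158) and (360,197), fingers ending at (325,255). The rider sits on the +y side, so the wheel must turn CCW.

```bash
python3 - <<'E'
from plan import *
for n,u,z in [('needle',(340,18),85),('rider85',(309,11),85),('rider94',(309,11),94),('wheel',(331,152),107),('pA',(359,107),140),('pB',(277,162),140),('pC',(363,203),140)]:
    r=inv(ray('wrist',u,z)); print(n,r, 'ang',np.degrees(np.arctan2(r[1]-100,r[0]+20)).round(), np.hypot(r[1]-100,r[0]+20).round(1))
for z in (94,): print(px('wrist',tow(Q,(80,119,94))))
for a in (-28,92,212): print(px('wrist',tow(Q,(-20+38*np.cos(np.radians(a)),100+38*np.sin(np.radians(a)),140))).round())
E
```

```text
needle [76.2 94.8] ang -3.0 96.3
rider85 [ 80.7 117.8] ang 10.0 102.3
rider94 [ 78.8 117.5] ang 10.0 100.3
wheel [-20.2 101. ] ang 101.0 1.0
pA [15.4 84.5] ang -24.0 38.6
pB [-20.6 138.6] ang 91.0 38.6
pC [-50.2  78.9] ang -145.0 36.8
[306.90717827   9.11239984]
[363. 110.]
[278. 163.]
[361. 206.]
```

```bash
cat >> plan.py <<'E'
def A(deg,r=32,z=115):
    t=np.radians(deg); return P(-20+r*np.cos(t),100.5+r*np.sin(t),z,t-np.pi)
E
sed -i 's/tz=round(-np/tz=round(-1*np/; s/tz=round(\(.*\),2)$/tz=round(float(\1),2)/' plan.py
python3 - <<'E'
from plan import *
c=rows([507.7,143.9,200,-.0264],[A(167,z=155),A(167)])
c=rows(c,[A(a) for a in list(range(175,264,8))+[264]])
E
```

```text
[[0,[2.9,0.2,22.5],[0,0,6.5]],[0,[2.9,-0.2,22.5],[0,0,6.51]],[0,[0.0,-0.0,40.0],[0,0,-0.0]]]
[[0,[0.4,4.4,-0.0],[0,0,-8.0]],[0,[0.3,4.5,-0.0],[0,0,-8.0]],[0,[0.3,4.4,-0.0],[0,0,-8.0]],[0,[0.3,4.5,-0.0],[0,0,-8.0]],[0,[0.3,4.4,-0.0],[0,0,-8.0]],[0,[0.3,4.5,-0.0],[0,0,-8.0]],[0,[0.3,4.4,-0.0],[0,0,-8.0]],[0,[0.3,4.5,-0.0],[0,0,-8.0]]]
[[0,[0.3,4.5,-0.0],[0,0,-8.0]],[0,[0.4,4.4,-0.0],[0,0,-8.0]],[0,[0.3,4.5,-0.0],[0,0,-8.0]],[0,[0.3,4.4,-0.0],[0,0,-8.0]],[0,[-0.0,0.6,-0.0],[0,0,-1.0]]]
```

servo_tool:
  rows:
    - [0, [2.9, 0.2, 22.5], [0, 0, 6.5]]
    - [0, [2.9, -0.2, 22.5], [0, 0, 6.5]]
    - [0, [0, 0, 20], [0, 0, 0]]
    - [0, [0, 0, 20], [0, 0, 0]]
    - [0, [0, 0, 0], [0, 0, 0]]

```text
clock: 4.78
eef_pos: [512.2, 143.4, 113.8]
tcp_rot: [3.14, 0.002, -0.253]
contact_force: [1.0, 0.2, 1.2]
opening: 0.0
```

servo_tool:
  rows:
    - [0, [0.4, 4.4, 0], [0, 0, -8]]
    - [0, [0.3, 4.5, 0], [0, 0, -8]]
    - [0, [0.3, 4.4, 0], [0, 0, -8]]
    - [0, [0.3, 4.5, 0], [0, 0, -8]]
    - [0, [0.3, 4.4, 0], [0, 0, -8]]

```text
clock: 5.4
eef_pos: [515.3, 122.0, 115.9]
tcp_rot: [-3.141, -0.0, 0.449]
contact_force: [-2.3, 0.9, 0.5]
opening: 0.003
```

```bash
python3 - <<'E'
from plan import *
im=grab_frame('wrist'); cv2.imwrite('pics/w2.png',im); print(now(),sense()['clock'],sense()['contact_force'])
E
```

```text
[5.15557497e+02 1.21586567e+02 1.15953197e+02 4.55537163e-01] 5.45 [-1.38719567 -0.49011672 -0.512275  ]
```

View pics/w2.png

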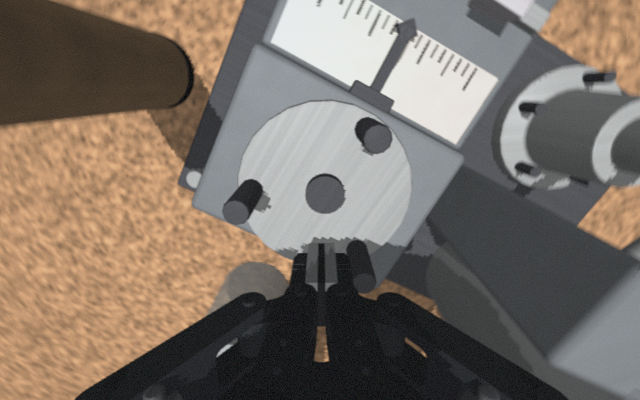

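Wrist view: the third pin's top at (360,280) touches the finger's right side, and the needle tip is at (408,22). The push geometry works, so I'll continue the arc.

servo_tool:
  rows:
    - [0, [0.3, 4.5, 0], [0, 0, -8]]
    - [0, [0.3, 4.4, 0], [0, 0, -8]]
    - [0, [0.3, 4.5, 0], [0, 0, -8]]
    - [0, [0.3, 4.5, 0], [0, 0, -8]]
    - [0, [0.4, 4.4, 0], [0, 0, -8]]
    - [0, [0.3, 4.5, 0], [0, 0, -8]]
    - [0, [0, 0, 0], [0, 0, 0]]

```text
clock: 6.32
eef_pos: [535.5, 104.8, 115.6]
tcp_rot: [3.141, -0.0, 1.279]
contact_force: [-0.0, -0.3, 0.3]
opening: -0.004
```

```bash
python3 - <<'E'
from plan import *
a=cv2.imread('pics/w2.png')
im=grab_frame('wrist'); cv2.imwrite('pics/w3.png',im); print(now(),sense()['clock'],sense()['contact_force'])
np.savez('pics/w3.npz',**get_calibration('wrist'))
for t in ['needle_tip','pointed_rider']:
    for b in boxes_of('wrist',t)[:3]: p=w('wrist',b['centre']); print(t,round(b['conf'],2),p.round(1),inv(p),px('wrist',p).round())
print(px('wrist',tow(Q,(-20,100,107))))
E
```

```text
[535.58451667 104.83450871 115.55324044   1.27763329] 6.375 [-0.91489478 -0.55661742  0.87411763]
needle_tip 0.93 [608.  140.3  86. ] [ 43.3 107.1] [427. 145.]
pointed_rider 0.89 [662.9 151.9  94.7] [ 97.9 120.1] [536.  96.]
pointed_rider 0.31 [602.8 152.2  82.1] [ 37.8 118.9] [412. 127.]
[322.88809777 196.61073042]
```

View pics/w3.png

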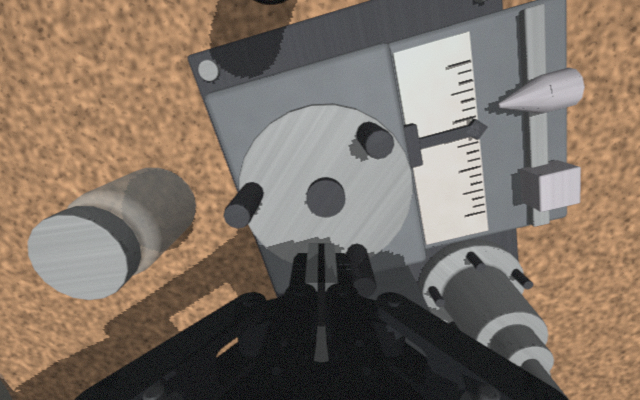

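Very clear: needle tip (487,128), rider tip (499,105), block at (555,188). Computing the remaining y gap.

```bash
python3 - <<'E'
from plan import *
for n,u,z in [('needle',(487,128),85),('r85',(499,105),85),('r94',(499,105),94),('scale c',(470,33),78),('scale c2',(488,230),78),('wheel',(325,197),107),('rb',(582,88),94)]:
    print(n,inv(ray('wrist',u,z)))
im=cv2.imread('pics/w3.png'); cv2.imwrite('pics/w3c.png',cv2.resize(im[70:160,400:600],None,fx=4,fy=4,interpolation=2))
E
```

```text
needle [ 77.2 107.7]
r85 [ 84.6 118.5]
r94 [ 79.9 120.2]
scale c [ 76.4 158.2]
scale c2 [75.3 39.7]
wheel [-19.   99.5]
rb [121.2 117.6]
```

View pics/w3c.png

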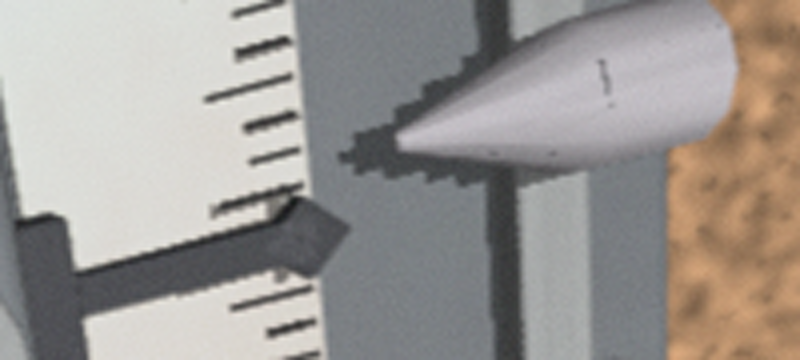

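servo_tool:
  rows:
    - [0, [0.3, 4.5, 0], [0, 0, -8]]
    - [0, [0.3, 4.4, 0], [0, 0, -8]]
    - [0, [0.3, 4.5, 0], [0, 0, -8]]
    - [0, [0.3, 4.4, 0], [0, 0, -8]]
    - [0, [0.3, 4.4, 0], [0, 0, -8]]
    - [0, [0, 0, 0], [0, 0, 0]]

```text
clock: 7.22
eef_pos: [557.3, 106.0, 115.1]
tcp_rot: [3.141, 0.0, 1.977]
contact_force: [0.4, -0.2, 0.0]
opening: -0.003
```

```bash
python3 - <<'E'
from plan import *
im=grab_frame('wrist'); cv2.imwrite('pics/w4.png',im); s=sense();print(now(),s['clock'],s['contact_force'],s['qpos'][5])
T=np.linalg.inv(get_calibration('wrist')['world_to_cam']); print(inv(T[:3,3]))
u=px('wrist',tow(Q,(78,119,90))); print(u); x,y=np.clip(u.astype(int)-[100,75],0,[440,250])
print(x,y); cv2.imwrite('pics/w4c.png',cv2.resize(im[y:y+150,x:x+200],None,fx=4,fy=4,interpolation=2))
E
```

```text
[557.27519675 106.07203384 115.10858026   1.97554778] 7.275 [0.46550089 0.34656488 0.69422417] -0.21942450909350797
[-43.1 148.6]
[482.42162944 225.45717825]
382 150
```

View pics/w4c.png

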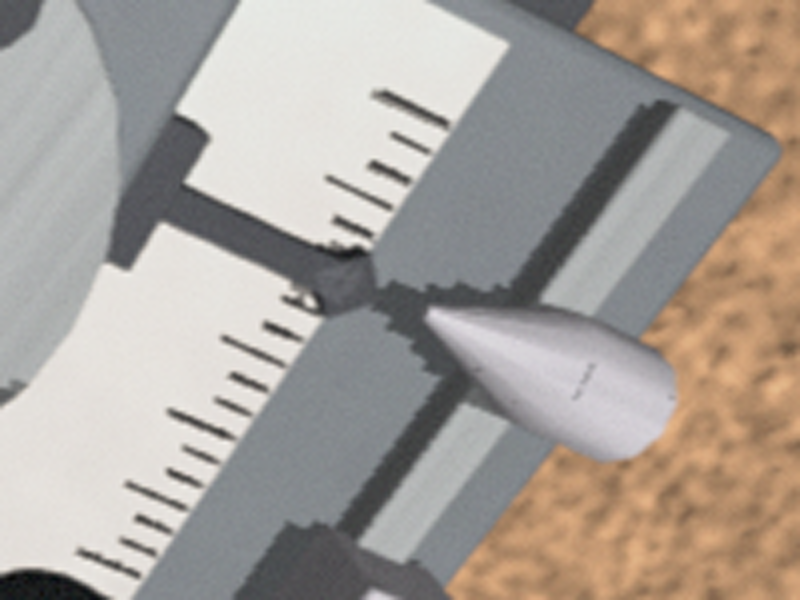

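The needle tip is at crop (378,295) and the rider tip at (428,314), so they are close now. Computing.

```bash
python3 - <<'E'
from plan import *
f=lambda u:(np.array(u)/4+[382,150])
for n,u,z in [('needle',(378,294),85),('r85',(427,313),85),('r94',(427,313),94),('scale top corner',(510,44),78)]: print(n,inv(ray('wrist',f(u),z)))
# lift & back off from pin; place camera over y=120, x=70
c=now(); back=A(296-8,z=115); 
t=P(70,120-86,200,np.pi/2)
print(c); c=rows([*c[:3],c[3]],[A(289),A(289,z=160)])
E
```

```text
needle [ 77.5 117.7]
r85 [ 86.3 118.2]
r94 [ 79.6 119.8]
scale top corner [ 77.  159.2]
[557.27519675 106.07203384 115.10858026   1.97554778]
[[0,[0.1,-3.4,0.1],[0,0,5.71]],[0,[0.0,0.0,-45.0],[0,0,-0.0]]]
```

```bash
python3 - <<'E'
from plan import *
c=now(); a=np.radians(109)
c=rows(c,[A(289),A(289,z=160),P(98,37.7,155,a)]); print(c)
E
```

```text
[[0,[0.1,-3.4,0.1],[0,0,5.71]],[0,[0.0,0.0,-45.0],[0,0,-0.0]],[0,[-21.9,30.4,1.7],[0,0,-0.0]],[0,[-21.9,30.4,1.6],[0,0,-0.0]],[0,[-22.0,30.4,1.7],[0,0,-0.0]]]
[660.86396471  69.45861934 155.00858026   1.87588948]
```

servo_tool:
  rows:
    - [0, [0.1, -3.4, 0], [0, 0, 5.7]]
    - [0, [0, 0, -45], [0, 0, 0]]
    - [0, [0, 0, 0], [0, 0, 0]]
    - [0, [-21.9, 30.4, 1.7], [0, 0, 0]]
    - [0, [-21.9, 30.4, 1.6], [0, 0, 0]]
    - [0, [-22, 30.4, 1.7], [0, 0, 0]]
    - [0, [0, 0, 0], [0, 0, 0]]
    - [0, [0, 0, 0], [0, 0, 0]]

```text
clock: 8.28
eef_pos: [659.8, 69.9, 154.2]
tcp_rot: [-3.14, -0.001, 1.879]
contact_force: [-1.0, 0.6, 0.1]
opening: 0.001
```

```bash
cat > look.py <<'E'
import sys; from plan import *
n=sys.argv[1]; im=grab_frame('wrist'); cv2.imwrite(f'pics/{n}.png',im); s=sense();print(now(),s['clock'],s['contact_force'])
T=np.linalg.inv(get_calibration('wrist')['world_to_cam']); print('cam',inv(T[:3,3]),T[2,3])
u=px('wrist',tow(Q,(78,119,90))); x,y=np.clip(u.astype(int)-[67,50],0,[507,300])
# virtual ortho rectification: warp plane z=90 to pump axes, 0.125 mm/px, right=-y, up=+x
g=[(100,140),(100,100),(60,140),(60,100)]
src=np.float32([px('wrist',tow(Q,(a,b,90))) for a,b in g]); dst=np.float32([((140-b)*16,(100-a)*16) for a,b in g])
H=cv2.getPerspectiveTransform(src,dst); cv2.imwrite(f'pics/{n}c.png',cv2.warpPerspective(im,H,(640,560),flags=cv2.INTER_CUBIC)); np.save(f'pics/{n}H.npy',H)
E
python3 look.py w5
```

```text
[659.64611035  70.04308713 154.42464293   1.87943568] 8.325 [-0.05582421 -0.46944233  0.01960276]
cam [ 68.  118.4] 297.6090556423224
```

View pics/w5c.png

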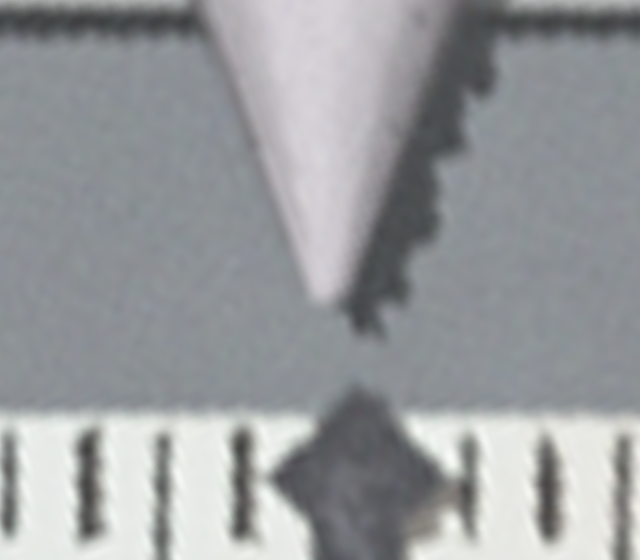

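```bash
python3 - <<'E'
from plan import *
c=np.array([660.6,69.5,154.8,1.876])
c=rows(now(),[A(289,z=155),A(289),A(295),A(300),A(304.5)]); print(c)
E
```

```text
[[0,[21.7,-30.0,-0.2],[0,0,0.07]],[0,[21.8,-30.0,-0.2],[0,0,0.06]],[0,[21.6,-30.0,-0.2],[0,0,0.07]],[0,[0.0,-0.0,40.0],[0,0,0.0]],[0,[0.2,3.3,0.0],[0,0,-6.0]],[0,[0.1,2.8,0.0],[0,0,-5.0]],[0,[0.1,2.5,0.0],[0,0,-4.5]]]
[561.92963088 108.52089647 115.02464293   2.14647105]
```

servo_tool:
  rows:
    - [0, [21.8, -30.2, -0.3], [0, 0, 0]]
    - [0, [21.8, -30.2, -0.3], [0, 0, 0]]
    - [0, [21.8, -30.2, -0.3], [0, 0, 0]]
    - [0, [0, 0, 0], [0, 0, 0]]
    - [0, [0, 0, 20], [0, 0, 0]]
    - [0, [0, 0, 20], [0, 0, 0]]
    - [0, [0, 0, 0], [0, 0, 0]]

```text
clock: 9.2
eef_pos: [554.0, 104.3, 114.9]
tcp_rot: [-3.14, -0.0, 1.88]
contact_force: [0.5, 0.2, 0.6]
opening: 0.001
```

servo_tool:
  rows:
    - [0, [0.2, 3.3, 0], [0, 0, -6]]
    - [0, [0.1, 2.8, 0], [0, 0, -5]]
    - [0, [0.1, 2.5, 0], [0, 0, -4.5]]
    - [0, [0, 0, 0], [0, 0, 0]]
    - [0, [0, 0, 0], [0, 0, 0]]

```text
clock: 9.82
eef_pos: [562.7, 108.1, 116.4]
tcp_rot: [3.141, 0.0, 2.149]
contact_force: [-0.3, -1.1, 1.2]
opening: 0.002
```

```bash
python3 - <<'E'
from plan import *
c=now(); print(c, np.degrees(c[3]-Q[2])+180, sense()['clock']); a=np.radians(109)
c=rows(c,[A(296),A(296,z=160),P(98,37.7,155,a)]); print(c)
E
```

```text
[562.71690076 108.06128794 116.42621857   2.14922399] 304.65980192755956 9.825
[[0,[1.2,-5.1,1.4],[0,0,8.66]],[0,[-0.0,-0.0,-45.0],[0,0,-0.0]],[0,[-25.4,26.2,1.7],[0,0,2.33]],[0,[-24.3,27.2,1.7],[0,0,2.34]],[0,[-23.2,28.1,1.6],[0,0,2.33]]]
[660.81550908  69.46516289 155.02621857   1.87590543]
```

servo_tool:
  rows:
    - [0, [0.6, -5.1, 0], [0, 0, 8.7]]
    - [0, [0, 0, -44], [0, 0, 0]]
    - [0, [0, 0, 0], [0, 0, 0]]
    - [0, [-25.4, 26.2, 1.7], [0, 0, 2.3]]
    - [0, [-24.3, 27.2, 1.7], [0, 0, 2.3]]
    - [0, [-23.2, 28.1, 1.6], [0, 0, 2.3]]
    - [0, [0, 0, 0], [0, 0, 0]]
    - [0, [0, 0, 0], [0, 0, 0]]

```text
clock: 10.82
eef_pos: [659.9, 69.3, 154.1]
tcp_rot: [-3.14, -0.001, 1.879]
contact_force: [0.1, -0.1, -0.1]
opening: -0.001
```

```bash
python3 look.py w6
```

```text
[659.79695228  69.50832972 154.40949194   1.87898293] 10.875 [ 0.78720298 -0.48475528 -0.95150074]
cam [ 68.2 117.9] 297.60286550780495
```

View pics/w6c.png

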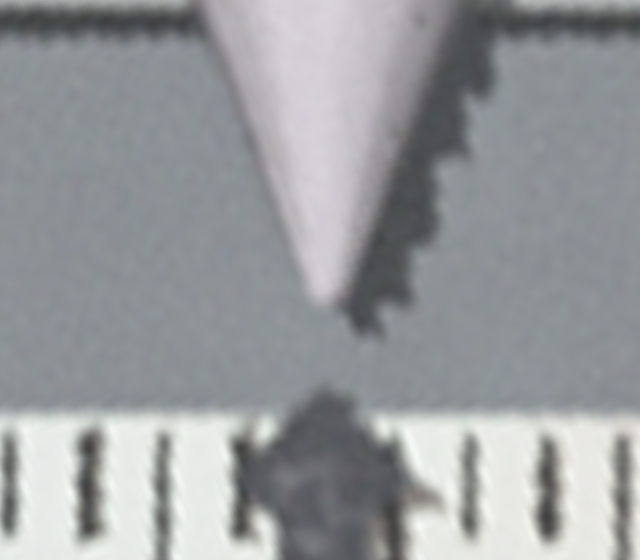

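The rectified view puts the needle tip at column 325 and the rider tip at 325, so they are aligned to about 0.2 mm. Next is the lever.

```bash
python3 - <<'E'
from plan import *
a=np.pi/2; c=now(); m=P(98,37.7,295,np.radians(109))
c=rows(c,[m,P(0,-148,295,a)]); print(c)
print(P(0,-148,290,a))
E
```

```text
[[0,[-0.1,0.2,-35.1],[0,0,0.04]],[0,[-0.1,0.3,-35.2],[0,0,0.05]],[0,[-0.0,0.2,-35.1],[0,0,0.04]],[0,[-0.1,0.3,-35.2],[0,0,0.05]],[0,[-28.7,-30.6,0.0],[0,0,3.8]],[0,[-30.8,-28.7,0.0],[0,0,3.8]],[0,[-32.5,-26.5,0.0],[0,0,3.8]],[0,[-34.2,-24.4,0.0],[0,0,3.8]]]
[[0,[-35.8,-22.0,0.0],[0,0,3.8]]]
[ 557.93674548 -113.55524509  295.00949194    1.54422878]
[ 557.92845902 -113.54803654  290.            1.54429633]
```

servo_tool:
  rows:
    - [0, [0, 0.2, -35.1], [0, 0, 0]]
    - [0, [0, 0.2, -35.1], [0, 0, 0]]
    - [0, [0, 0.2, -35.1], [0, 0, 0]]
    - [0, [0, 0.2, -35.2], [0, 0, 0]]
    - [0, [-28.7, -30.6, 0], [0, 0, 3.8]]
    - [0, [-30.8, -28.7, 0], [0, 0, 3.8]]
    - [0, [-32.5, -26.5, 0], [0, 0, 3.8]]
    - [0, [-34.2, -24.4, 0], [0, 0, 3.8]]

```text
clock: 11.88
eef_pos: [578.1, -77.5, 295.4]
tcp_rot: [-3.142, -0.0, 1.612]
contact_force: [0.8, -0.2, -0.8]
opening: -0.001
```

servo_tool:
  rows:
    - [0, [-35.8, -22, 0], [0, 0, 3.8]]
    - [0, [0, 0, 0], [0, 0, 0]]
    - [0, [0, 0, 0], [0, 0, 0]]

```text
clock: 12.25
eef_pos: [559.1, -113.2, 295.6]
tcp_rot: [3.141, -0.0, 1.548]
contact_force: [0.7, 0.0, 0.4]
opening: -0.0
```

```bash
python3 - <<'E'
from plan import *
print(now(),inv(now()[:3]),sense()['clock']); im=grab_frame('wrist'); cv2.imwrite('pics/w7.png',im)
for t in ['lever_grip','lever']:
    for b in trace('wrist',t)[:1]: 
        v=np.argwhere(b['mask']); print(t,b['conf'],v.min(0),v.max(0),len(v))
print(px('wrist',tow(Q,(0,-152,255))),px('wrist',tow(Q,(0,-90,210))))
E
```

```text
[ 559.09980649 -113.23584957  295.58841744    1.54769679] [   1.2 -147.7] 12.25
lever_grip 0.71 [ 62 304] [250 337] 4017
lever 0.86 [ 62 304] [251 338] 4111
[320.09068676 232.36493158] [320.62938984 129.12413828]
```

View pics/w7.png

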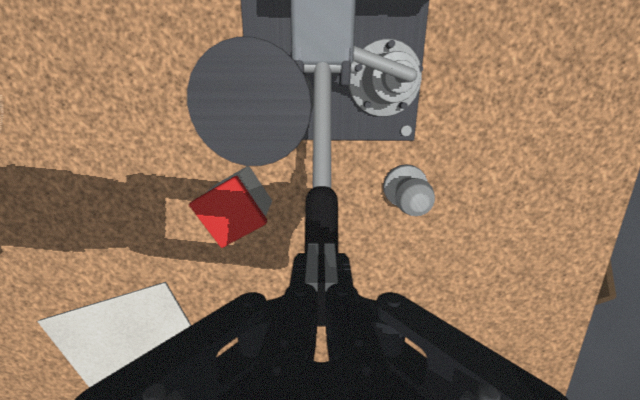

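The fingers are centred over the grip (column 321, grip from row 190 down behind the fingers). First stroke.

servo_tool:
  rows:
    - [0, [0, 0, 16], [0, 0, 0]]
    - [0, [0, 0, 16], [0, 0, 0]]
    - [0, [0, 0, 16], [0, 0, 0]]
    - [0, [0, 0, 16], [0, 0, 0]]
    - [0, [0, 0, 16], [0, 0, 0]]
    - [0, [0, 0, 16], [0, 0, 0]]
    - [0, [0, 0, 16], [0, 0, 0]]
    - [0, [0, 0, 16], [0, 0, 0]]

```text
clock: 13.4
eef_pos: [560.6, -114.9, 167.8]
tcp_rot: [3.138, 0.002, 1.547]
contact_force: [0.3, -3.1, 13.3]
opening: 0.001
```

servo_tool:
  rows:
    - [0, [0, 0, 5], [0, 0, 0]]
    - [0, [0, 0, 0], [0, 0, 0]]

```text
clock: 13.65
eef_pos: [560.6, -114.8, 162.8]
tcp_rot: [3.139, 0.001, 1.547]
contact_force: [-0.7, -2.6, 13.1]
opening: 0.002
```

servo_tool:
  rows:
    - [0, [0, 0, 2], [0, 0, 0]]
    - [0, [0, 0, 2], [0, 0, 0]]
    - [0, [0, 0, 0], [0, 0, 0]]

```text
clock: 14.02
eef_pos: [560.6, -114.7, 159.2]
tcp_rot: [3.139, 0.001, 1.547]
contact_force: [-0.7, -2.0, 14.1]
opening: -0.001
```

servo_tool:
  rows:
    - [0, [0, 0, 2], [0, 0, 0]]
    - [0, [0, 0, 0], [0, 0, 0]]

```text
clock: 14.28
eef_pos: [560.8, -114.7, 158.4]
tcp_rot: [3.138, 0.002, 1.547]
contact_force: [-3.9, -1.9, 22.6]
opening: 0.002
```

The force rose from 14 to 23 N at z 158.4, so the lever is at its stop. I'll return to the top, wait, and repeat.

servo_tool:
  rows:
    - [0, [0, 0, 1], [0, 0, 0]]
    - [0, [0, 0, -20], [0, 0, 0]]
    - [0, [0, 0, -20], [0, 0, 0]]
    - [0, [0, 0, -20], [0, 0, 0]]
    - [0, [0, 0, -20], [0, 0, 0]]
    - [0, [0, 0, -20], [0, 0, 0]]
    - [0, [0, 0, -20], [0, 0, 0]]
    - [0, [0, 0, -20], [0, 0, 0]]

```text
clock: 15.28
eef_pos: [559.0, -113.8, 294.8]
tcp_rot: [-3.14, -0.0, 1.547]
contact_force: [0.3, -0.7, -1.0]
opening: -0.003
```

servo_tool:
  rows:
    - [0, [0, 0, 0], [0, 0, 0]]
    - [0, [0, 0, 0], [0, 0, 0]]
    - [0, [0, 0, 0], [0, 0, 0]]
    - [0, [0, 0, 0], [0, 0, 0]]

```text
clock: 15.78
eef_pos: [559.0, -113.9, 294.6]
tcp_rot: [-3.14, -0.0, 1.547]
contact_force: [0.3, 0.5, 0.4]
opening: 0.002
```

```bash
python3 - <<'E'
from plan import *
print(now(),inv(now()[:3]),sense()['contact_force']); im=grab_frame('wrist'); cv2.imwrite('pics/w8.png',im)
a=cv2.imread('pics/w7.png')
d=cv2.absdiff(im,a)[60:250,290:350]; print(d.mean(),d.max())
for b in trace('wrist','lever_grip')[:1]: 
        v=np.argwhere(b['mask']); print(b['conf'],v.min(0),v.max(0),len(v))
E
```

```text
[ 558.99357432 -113.86316566  294.58621684    1.54715211] [   1.1 -148.3] [0.26834118 0.46053675 0.42649016]
4.47187134502924 76
0.64 [ 61 303] [252 338] 4062
```

The lever mask is the same as before the stroke, so it is fully back up. Strokes 2 to 4 follow, the fourth as a margin.

servo_tool:
  rows:
    - [0, [0, 0, 18], [0, 0, 0]]
    - [0, [0, 0, 18], [0, 0, 0]]
    - [0, [0, 0, 18], [0, 0, 0]]
    - [0, [0, 0, 18], [0, 0, 0]]
    - [0, [0, 0, 18], [0, 0, 0]]
    - [0, [0, 0, 18], [0, 0, 0]]
    - [0, [0, 0, 18], [0, 0, 0]]
    - [0, [0, 0, 8], [0, 0, 0]]

```text
clock: 16.88
eef_pos: [560.5, -114.7, 161.2]
tcp_rot: [3.139, 0.001, 1.547]
contact_force: [-0.1, -2.1, 14.4]
opening: -0.002
```

servo_tool:
  rows:
    - [0, [0, 0, 3], [0, 0, 0]]
    - [0, [0, 0, 3], [0, 0, 0]]
    - [0, [0, 0, 0], [0, 0, 0]]
    - [0, [0, 0, 0], [0, 0, 0]]

```text
clock: 17.38
eef_pos: [560.7, -114.7, 158.0]
tcp_rot: [3.138, 0.001, 1.547]
contact_force: [-6.3, -0.2, 31.9]
opening: -0.002
```

servo_tool:
  rows:
    - [0, [0, 0, -20], [0, 0, 0]]
    - [0, [0, 0, -20], [0, 0, 0]]
    - [0, [0, 0, -20], [0, 0, 0]]
    - [0, [0, 0, -20], [0, 0, 0]]
    - [0, [0, 0, -20], [0, 0, 0]]
    - [0, [0, 0, -20], [0, 0, 0]]
    - [0, [0, 0, -20], [0, 0, 0]]
    - [0, [0, 0, 0], [0, 0, 0]]

```text
clock: 18.38
eef_pos: [559.8, -114.0, 295.5]
tcp_rot: [3.14, 0.0, 1.547]
contact_force: [0.8, 0.3, -0.6]
opening: -0.001
```

servo_tool:
  rows:
    - [0, [0, 0, 0], [0, 0, 0]]
    - [0, [0, 0, 0], [0, 0, 0]]
    - [0, [0, 0, 0], [0, 0, 0]]
    - [0, [0, 0, 0], [0, 0, 0]]

```text
clock: 18.88
eef_pos: [559.2, -113.9, 295.1]
tcp_rot: [-3.141, -0.0, 1.547]
contact_force: [-0.3, 0.5, 0.1]
opening: -0.005
```

servo_tool:
  rows:
    - [0, [0, 0, 18], [0, 0, 0]]
    - [0, [0, 0, 18], [0, 0, 0]]
    - [0, [0, 0, 18], [0, 0, 0]]
    - [0, [0, 0, 18], [0, 0, 0]]
    - [0, [0, 0, 18], [0, 0, 0]]
    - [0, [0, 0, 18], [0, 0, 0]]
    - [0, [0, 0, 18], [0, 0, 0]]
    - [0, [0, 0, 8], [0, 0, 0]]

```text
clock: 19.88
eef_pos: [560.5, -115.0, 161.3]
tcp_rot: [3.139, 0.002, 1.547]
contact_force: [-1.3, -4.1, 14.5]
opening: -0.0
```

servo_tool:
  rows:
    - [0, [0, 0, 3], [0, 0, 0]]
    - [0, [0, 0, 2.5], [0, 0, 0]]
    - [0, [0, 0, 0], [0, 0, 0]]
    - [0, [0, 0, 0], [0, 0, 0]]

```text
clock: 20.38
eef_pos: [560.7, -115.0, 158.2]
tcp_rot: [3.138, 0.002, 1.547]
contact_force: [-5.7, -2.8, 28.8]
opening: -0.001
```

servo_tool:
  rows:
    - [0, [0, 0, -20], [0, 0, 0]]
    - [0, [0, 0, -20], [0, 0, 0]]
    - [0, [0, 0, -20], [0, 0, 0]]
    - [0, [0, 0, -20], [0, 0, 0]]
    - [0, [0, 0, -20], [0, 0, 0]]
    - [0, [0, 0, -20], [0, 0, 0]]
    - [0, [0, 0, -19.5], [0, 0, 0]]
    - [0, [0, 0, 0], [0, 0, 0]]

```text
clock: 21.38
eef_pos: [559.8, -114.0, 295.5]
tcp_rot: [3.14, 0.0, 1.547]
contact_force: [0.0, 0.7, -0.2]
opening: -0.002
```

servo_tool:
  rows:
    - [0, [0, 0, 0], [0, 0, 0]]
    - [0, [0, 0, 0], [0, 0, 0]]
    - [0, [0, 0, 0], [0, 0, 0]]
    - [0, [0, 0, 0], [0, 0, 0]]

```text
clock: 21.88
eef_pos: [559.2, -113.9, 295.0]
tcp_rot: [-3.141, -0.0, 1.547]
contact_force: [0.5, -0.1, 0.7]
opening: 0.003
```

servo_tool:
  rows:
    - [0, [0, 0, 18], [0, 0, 0]]
    - [0, [0, 0, 18], [0, 0, 0]]
    - [0, [0, 0, 18], [0, 0, 0]]
    - [0, [0, 0, 18], [0, 0, 0]]
    - [0, [0, 0, 18], [0, 0, 0]]
    - [0, [0, 0, 18], [0, 0, 0]]
    - [0, [0, 0, 18], [0, 0, 0]]
    - [0, [0, 0, 8], [0, 0, 0]]

```text
clock: 22.88
eef_pos: [560.4, -114.7, 161.2]
tcp_rot: [3.139, 0.001, 1.547]
contact_force: [-0.1, -2.0, 14.4]
opening: -0.002
```

servo_tool:
  rows:
    - [0, [0, 0, 3], [0, 0, 0]]
    - [0, [0, 0, 2.5], [0, 0, 0]]
    - [0, [0, 0, 0], [0, 0, 0]]
    - [0, [0, 0, 0], [0, 0, 0]]

```text
clock: 23.38
eef_pos: [560.7, -114.7, 158.1]
tcp_rot: [3.138, 0.001, 1.547]
contact_force: [-5.2, -0.9, 28.9]
opening: 0.001
```

servo_tool:
  rows:
    - [0, [0, 0, -20], [0, 0, 0]]
    - [0, [0, 0, -20], [0, 0, 0]]
    - [0, [0, 0, -20], [0, 0, 0]]
    - [0, [0, 0, -20], [0, 0, 0]]
    - [0, [0, 0, -20], [0, 0, 0]]
    - [0, [0, 0, -20], [0, 0, 0]]
    - [0, [0, 0, -19.5], [0, 0, 0]]
    - [0, [0, 0, 0], [0, 0, 0]]

```text
clock: 24.38
eef_pos: [559.8, -114.0, 295.5]
tcp_rot: [3.14, 0.0, 1.547]
contact_force: [-0.5, 0.2, -1.3]
opening: -0.003
```

```bash
python3 - <<'E'
from plan import *
for b in trace('wrist','lever_grip')[:1]: pass
im=grab_frame('wrist')
for b in trace('wrist','lever_grip')[:1]:
        v=np.argwhere(b['mask']); print(b['conf'],v.min(0),v.max(0),len(v))
c=now(); print(c)
c=rows(c,[P(98,37.7,295,np.radians(109)),P(98,37.7,155,np.radians(109))])
E
```

```text
0.98 [ 61 304] [251 337] 4104
[ 558.69028596 -113.79742603  293.77986014    1.54714346]
[[0,[37.1,19.6,-0.2],[0,0,-3.77]],[0,[35.8,21.9,-0.3],[0,0,-3.76]],[0,[34.2,24.3,-0.2],[0,0,-3.77]],[0,[32.6,26.4,-0.3],[0,0,-3.77]],[0,[30.8,28.5,-0.2],[0,0,-3.77]],[0,[-0.0,0.0,35.0],[0,0,0.0]],[0,[-0.0,0.0,35.0],[0,0,0.0]],[0,[-0.0,0.0,35.0],[0,0,0.0]]]
[[0,[-0.0,0.0,35.0],[0,0,0.0]]]
```

Lever up again. Re-check the needle from the same place.

servo_tool:
  rows:
    - [0, [37.1, 19.6, -0.2], [0, 0, -3.8]]
    - [0, [35.8, 21.9, -0.2], [0, 0, -3.8]]
    - [0, [34.2, 24.3, -0.2], [0, 0, -3.8]]
    - [0, [32.6, 26.4, -0.2], [0, 0, -3.8]]
    - [0, [30.8, 28.5, -0.2], [0, 0, -3.8]]
    - [0, [0, 0, 35], [0, 0, 0]]
    - [0, [0, 0, 35], [0, 0, 0]]
    - [0, [0, 0, 35], [0, 0, 0]]

```text
clock: 25.52
eef_pos: [660.4, 69.6, 188.7]
tcp_rot: [-3.14, -0.0, 1.879]
contact_force: [-0.4, 0.9, 0.0]
opening: -0.002
```

servo_tool:
  rows:
    - [0, [0, 0, 35], [0, 0, 0]]
    - [0, [0, 0, 0], [0, 0, 0]]
    - [0, [0, 0, 0], [0, 0, 0]]

```text
clock: 25.9
eef_pos: [661.6, 69.5, 156.9]
tcp_rot: [3.141, 0.0, 1.879]
contact_force: [0.3, -0.2, 0.2]
opening: 0.001
```

```bash
python3 look.py w9; python3 - <<'E'
from h import *
for c in ['top']:
    a=cv2.imread('pics/top0.png'); b=grab_frame(c)
    for t in ['cartridge','hitch_ball','pin_jar','tub']:
        for r in boxes_of(c,t)[:1]: print(t,r['conf'],w(c,r['centre']).round())
E
```

```text
[662.01987996  69.55171762 157.68513473   1.87876386] 25.95 [ 0.47247131 -0.25737497  0.54424809]
cam [ 70. 118.] 300.79698567663297
cartridge 0.79 [546. 271. 235.]
hitch_ball 0.68 [ 670. -155.   69.]
pin_jar 0.52 [555. 169. 110.]
tub 0.67 [605.  89.  77.]
```

View pics/w9c.png

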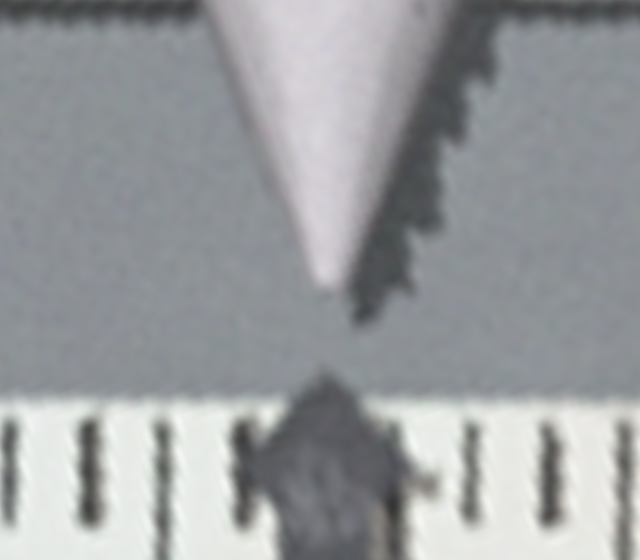

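```bash
python3 -c "
from rig import *; print(sign_off(), sense()['clock'])"
```

```text
the job is handed in; nothing more can be done
the job is handed in; nothing more can be done
```

The needle is set on the pointed rider's tip and the hub has had four full lever strokes. I handed the job in at about 26 s with the arm touching nothing.

- **Dose:** I turned the wheel counter-clockwise in small steps by pushing one pin. The last wrist-camera view, taken after the strokes, shows the needle tip within about 0.2 mm of the rider tip in the pump's y.
- **Strokes:** Each stroke went down to the lever's stop, with the force rising from about 14 N to 23–32 N at the tool (the limits are 40 N and 120 N). I saw the lever fully back up in pictures after the first and last strokes. After the other two, I raised the arm clear and waited half a second for it to spring back.
- **Bystanders:** The final top view puts the cartridge and hitch ball within 2 mm of where they started. The detector's reports for the jar and tub were wrong: the positions it gave lie on the pump, probably because the arm blocked the view. I couldn't confirm those two by picture, but the arm's path stayed clear of both and I saw no unexpected contact forces.

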